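Clear the colony counter and sort the stack of culture plates

TASK

Finish the morning's plate reading: take the plate that has been counted off the colony counter, take the leaning stack of three apart, and put the red plate (no growth) back on the steel incubator tray, the purple one (to be kept) on the blue cold tray, the straw-coloured mouldy one on the yellow discard tray, and the blue-green one, next to be counted, on the counter's lit disc, inside the black ring. Set each plate down flat, lid up, in the middle of its place, without dropping or tipping it. Leave the dropper bottle and the tally counter standing where they are.

Things in the scene. Friction and masses are not known exactly. Their poses are not given: they have to be found in the camera images.
- plate_red: Closed culture plate with pale lid edges, a disc 58 mm across, 16 mm high, 30 g, gripped across its rim; origin: centre of its underside, z up through the lid. Dark red agar, no growth. Starts in the middle of the stack, underside 16 mm above the bench. Each stacked plate is shifted 10 to 14 mm on the one below, so a crescent of each shows from above.
- plate_purple: Closed culture plate with pale lid edges, a disc 58 mm across, 16 mm high, 30 g, gripped across its rim; origin: centre of its underside, z up through the lid. Violet agar with a V of yellow spots of growth. Starts as the top of the stack (underside 32 mm above the bench) or on the colony counter, the straw-coloured plate being at the other.
- plate_straw: Closed culture plate with pale lid edges, a disc 58 mm across, 16 mm high, 30 g, gripped across its rim; origin: centre of its underside, z up through the lid. Straw-yellow agar with grey-black mould. Starts on the colony counter or as the top of the stack (underside 32 mm above the bench), the violet plate being at the other.
- plate_teal: Closed culture plate with pale lid edges, a disc 58 mm across, 16 mm high, 30 g, gripped across its rim; origin: centre of its underside, z up through the lid. Blue-green agar with small pale colonies. Starts as the bottom of the stack, on the bench. The stack may stand anywhere among the counter and trays.
- counter: Colony counter: white instrument, blue waist line, display and keys, fixed, 145 x 165 mm (x from -85 to +60 mm of its origin), flat top 32 mm above the bench, with a lit white disc 84 mm across in a printed black ring (no raised edge). Origin on the bench under the disc's centre, z up, within 0.12 rad of square. A plate lies on the disc at the start.
- incubator_tray: Bare stainless steel incubator tray with a grid of small dark holes painted flat; fixed, 135 x 160 mm (x by y), origin at the centre of its underside on the bench, z up. Flat floor 4 mm above the bench, 129 x 154 mm inside; top of the low rim 10 mm above the bench. Within 0.12 rad of square to the bench.
- cold_tray: Blue plastic cold tray with pale stripes; fixed, 135 x 160 mm (x by y), origin at the centre of its underside on the bench, z up. Flat floor 4 mm above the bench, 129 x 154 mm inside; top of the low rim 10 mm above the bench. Within 0.12 rad of square to the bench.
- discard_tray: Yellow plastic discard tray with red end rims and a black three-ring hazard sign on its floor; fixed, 135 x 160 mm (x by y), origin at the centre of its underside on the bench, z up. Flat floor 4 mm above the bench, 129 x 154 mm inside; top of the low rim 10 mm above the bench. Within 0.12 rad of square to the bench.
- dropper: Bystander: small amber glass dropper bottle, 32 mm in diameter, 75 mm tall, standing loose on the bench nearest the robot in the middle; origin at the centre of its underside, z up.
- tally: Bystander: round steel hand tally counter with a white face, 46 mm in diameter, 28 mm high, lying loose beside the dropper bottle; origin at the centre of its underside, z up.
Mind the look-alikes: they are no part of the job. What is meant by the incubator_tray is not orange, and is the larger of those in its own colour.

How it is judged:
By the outcome, as a careful person would: the job done as asked, in the order asked, and still so for the second after the job is handed in, with the robot touching nothing.
It also fails if it takes over 93 s, if anything falls off the work surface, if the arm or the gripper's body presses on something with over 40 N, if the wrist force passes 120 N, or if a joint passes its speed limit or range.

ROBOT

A 7-joint arm with a two-finger parallel gripper is mounted at the origin on the work surface. World frame = base frame: x ahead of the robot, y to its left, z up, the work surface at z = 0. Lengths are in m, angles in rad, forces in N, time in s.
With the tool pointing down it reaches from about 0.35 to 0.9 m from the base axis. Payload 19.9 kg.
Tool frame: the origin (TCP) lies between the finger pads; the fingertips stand 19 mm ahead of it and the grasp point (between the pads) is the TCP; z points along the fingers, y is the direction in which the jaws open and shut (so a half turn about z gives the same grasp; the last joint's range is limited). The gripper opens to 94 mm and grips with 3 to 60 N. Pads are 16 mm wide; open, the fingers measure 119 mm over their backs; the gripper's body (75 mm by 177 mm) begins 78 mm behind the grasp point.
Start: joints at [1.234, 0.417, -0.01, 1.614, 0.005, 1.111, -0.053], TCP at [0.182, -0.598, 0.224] pointing down, gripper open.
Joint ranges: [-2.81, 2.81], [-0.39, 2.02], [-1.27, 1.25], [0.06, 2.57], [-1.19, 4.33], [0.19, 2], [-2.82, 2.82]. Speed limits (rad/s): [1.89, 1.89, 2.39, 2.39, 3.01, 3.01, 3.01].

INTERFACE

Orientations are given as a 3x3 rotation matrix whose columns are the frame's x, y, z axes.
In Python, from rig import robot gives the robot as it stands. Calls block until the motion is done:
- robot.move_ptp(position, orientation): joint-space move of the TCP to a pose.
- robot.move_linear(position, velocity=0.15, frame=None, threshold=None): straight line of the TCP; frame=None keeps the orientation; velocity is the mean speed in m/s. With threshold (N) it stops when the force on the tool has changed by that much, and returns True; else False.
- robot.goto_joints(angles): joint-space move.
- robot.gripper_to(opening): finger opening in m; the grip force is fixed at half the most; returns when the fingers have stopped.
- robot.pause(seconds).
- robot.ik(position, orientation): joint angles nearest the present ones, or None.
- robot.get_state(): the state.
- robot.grab_frame(name): name is "side" or "top"; returns the picture (400x640x3 uint8, red, green, blue); there is no depth.
- robot.camera_info(name): a dict with "fx", "fy", "cx", "cy" (pixels), "rvec" (rotation vector, rad) and "tvec" (3), from world to camera coordinates, as OpenCV has them. Camera axes: x right, y down, z forward; pixel columns grow to the right and rows downward; lengths in m; the calibration is good to about 2 mm. A picture is of the moment at which its call begins. camera_info takes no time and is no camera call.
A pose or a line that the arm cannot do raises robot.PlanningError and nothing moves.
- robot.sign_off(): hands the job in, once; it reports no verdict.
The state is a dict: "time": time; "qpos": joint angles; "joint_vel": joint speeds; "effort": joint torques, N m; "ee_pos": TCP position; "tool_rot": TCP orientation; "force": force on the tool from outside, world axes, zero at the start; "moment": the same for the moment, N m; "opening": finger opening in m.
Only numpy, scipy, OpenCV 4.12 (cv2) and the standard library are available. Lean on these libraries where they do the work, as an engineer would, in place of code of your own. Each camera call takes 0.05 s, during which the arm holds its last target.

## Working session

There is one attempt and no reset: what is moved stays moved. The work goes in short steps, each a Python script; the robot and the scene stay as the last script left them, time stands still between calls to the robot, and variables do not carry over. Pictures are saved under pics/ and viewed, and the job is handed in when it is done.

```bash
ls; mkdir -p pics; python3 - <<'E'
from rig import robot
import cv2
for n in("top","side"):
    f=robot.grab_frame(n); cv2.imwrite(f"pics/{n}0.png",f[:,:,::-1]); print(robot.camera_info(n))
print(robot.get_state()["time"])
E
```

```text
pics
{'fx': 390.94816081814776, 'fy': 390.94816081814776, 'cx': 319.61978341676553, 'cy': 199.1682750275044, 'rvec': array([ 2.15615904, -2.12065763,  0.14724381]), 'tvec': array([0.06053228, 0.62962851, 0.9668147 ])}
{'fx': 432.4162924054421, 'fy': 432.4162924054421, 'cx': 312.0948315670562, 'cy': 190.53452186472256, 'rvec': array([ 0.5351607 , -2.69435579,  1.19921679]), 'tvec': array([0.5895991 , 0.1471353 , 0.85768766])}
0.1
```

View pics/top0.png

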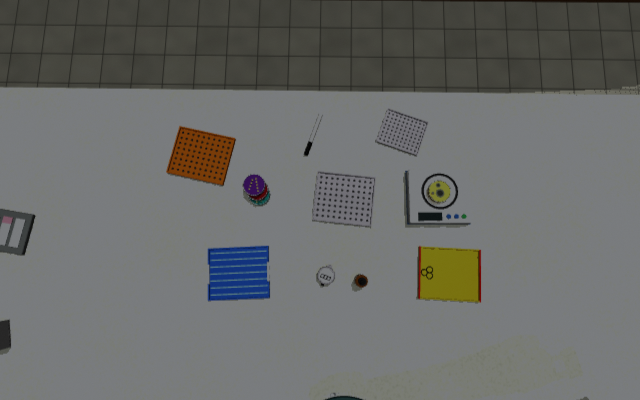

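View pics/side0.png

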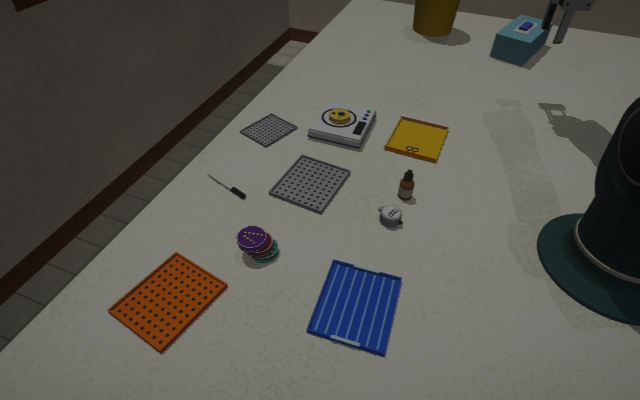

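The straw plate is on the counter at about (438,191), and the stack at (257,187) has purple on top. The incubator tray is the large grey one at (344,199). The small grey and orange trays are decoys. I'll zoom in next.

```bash
cat > h.py <<'E'
import numpy as np, cv2
from rig import robot
CI={n:robot.camera_info(n) for n in("top","side")}
def ray(n,u,v):
    c=CI[n];R=cv2.Rodrigues(c["rvec"])[0]
    d=R.T@np.array([(u-c["cx"])/c["fx"],(v-c["cy"])/c["fy"],1]);o=-R.T@c["tvec"];return o,d
def at(n,u,v,z):
    o,d=ray(n,u,v);return (o+d*(z-o[2])/d[2])
def proj(n,P):
    c=CI[n];K=np.array([[c["fx"],0,c["cx"]],[0,c["fy"],c["cy"]],[0,0,1]])
    return cv2.projectPoints(np.atleast_2d(np.float64(P)),c["rvec"],c["tvec"],K,None)[0][:,0]
def crop(f,u,v,w,h,s):
    c=f[max(0,v-h):v+h,max(0,u-w):u+w,::-1]
    c=np.clip(c.astype(float)*1.6,0,255).astype(np.uint8)
    return cv2.resize(c,None,fx=s,fy=s,interpolation=cv2.INTER_CUBIC)
E
python3 - <<'E'
from h import *
t=cv2.imread("pics/top0.png")[:,:,::-1];s=cv2.imread("pics/side0.png")[:,:,::-1]
a=np.hstack([crop(t,257,190,24,24,8),crop(t,438,195,45,45,4)[:384,:][:360]if 0 else cv2.resize(crop(t,438,198,40,40,1),(384,384),interpolation=cv2.INTER_CUBIC)])
b=np.hstack([cv2.resize(crop(s,258,244,30,30,1),(384,384),interpolation=cv2.INTER_CUBIC),cv2.resize(crop(s,342,126,40,40,1),(384,384),interpolation=cv2.INTER_CUBIC)])
cv2.imwrite("pics/z1.png",a);cv2.imwrite("pics/z2.png",b)
E
```

```text
(no output)
```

View pics/z1.png

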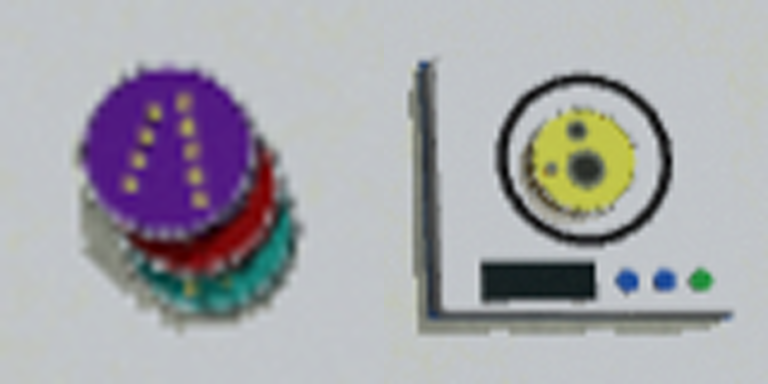

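View pics/z2.png

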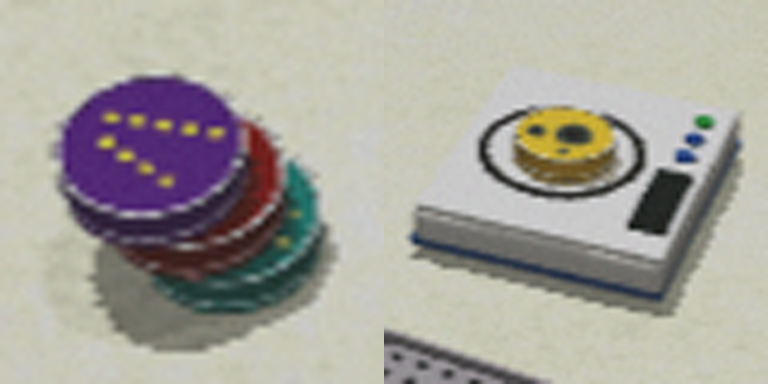

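```bash
cat >> h.py <<'E'
HS={"purple":(125,150,80),"straw":(20,35,90),"teal":(78,98,90),"red":(0,6,120)}
def mask(f,name,box):
    u0,v0,u1,v1=box
    hsv=cv2.cvtColor(f,cv2.COLOR_RGB2HSV)
    lo,hi,s=HS[name]
    m=((hsv[...,0]>=lo)&(hsv[...,0]<=hi)&(hsv[...,1]>=s)&(hsv[...,2]>25))
    if name=="red": m|=(hsv[...,0]>172)&(hsv[...,1]>=s)&(hsv[...,2]>25)
    k=np.zeros(m.shape,bool);k[v0:v1,u0:u1]=m[v0:v1,u0:u1];return k.astype(np.uint8)
def hull(m,minA=15):
    c=[x for x in cv2.findContours(m,cv2.RETR_EXTERNAL,cv2.CHAIN_APPROX_NONE)[0] if cv2.contourArea(x)>=minA]
    return cv2.convexHull(np.vstack(c))[:,0]
def disc(n,f,name,box,z):
    """world hull points of coloured area on plane z -> enclosing circle"""
    h=hull(mask(f,name,box))
    P=np.array([at(n,u,v,z)[:2] for u,v in h],np.float32)
    (c,r)=cv2.minEnclosingCircle(P); e=cv2.fitEllipse(P.reshape(-1,1,2)*1000)
    return np.array(c),r,np.array(e[0])/1000,np.array(e[1])/2
E
python3 - <<'E'
from h import *
np.set_printoptions(precision=4,suppress=True)
t=cv2.imread("pics/top0.png")[:,:,::-1];s=cv2.imread("pics/side0.png")[:,:,::-1]
print("purple top",*disc("top",t,"purple",(230,160,285,220),.048)); print("purple side",*disc("side",s,"purple",(228,218,275,243),.048))
print("straw top",*disc("top",t,"straw",(420,172,458,210),.048)); print("straw side",*disc("side",s,"straw",(320,100,360,140),.048))
# ring
for n,f,b in(("top",t,(418,168,462,211)),):
    g=f.max(2);m=np.zeros(g.shape,np.uint8);u0,v0,u1,v1=b;m[v0:v1,u0:u1]=(g[v0:v1,u0:u1]<45)
    P=np.array([at(n,u,v,.032)[:2] for u,v in hull(m,5)],np.float32);print("ring",cv2.minEnclosingCircle(P),cv2.fitEllipse(P.reshape(-1,1,2)*1000))
hsv=cv2.cvtColor(t,cv2.COLOR_RGB2HSV);print(t[190,150],t[176,318],t[190,330],t[247,240],t[270,450])
def tray(nm,m,b):
    k=np.zeros_like(m,np.uint8);u0,v0,u1,v1=b;k[v0:v1,u0:u1]=m[v0:v1,u0:u1]
    P=np.array([at("top",u,v,.010)[:2] for u,v in hull(k,4)],np.float32);r=cv2.minAreaRect(P*1000);print(nm,r);
    cv2.imwrite(f"pics/m_{nm}.png",k[v0:v1,u0:u1]*255)
H,S,V=hsv[...,0],hsv[...,1],hsv[...,2]
tray("cold",((H>95)&(H<125)&(S>120)).astype(np.uint8),(195,235,285,312))
tray("discard",(((H<35)|(H>170))&(S>120)).astype(np.uint8),(405,235,495,312))
tray("inc",((V<95)).astype(np.uint8),(302,160,388,238))
E
```

```text
purple top [0.6634 0.2433] 0.028778662905097008 [0.6641 0.2437] [26.431  28.2383]
purple side [0.6652 0.244 ] 0.02735149674117565 [0.6656 0.244 ] [26.5601 26.7782]
straw top [ 0.6533 -0.2363] 0.029645085334777832 [ 0.6542 -0.237 ] [26.5794 28.9401]
straw side [ 0.655  -0.2289] 0.03855222836136818 [ 0.6525 -0.2296] [28.6398 39.6114]
ring ((0.6586255431175232, -0.24378471076488495), 0.046867433935403824) ((658.42578125, -243.6802520751953), (92.28861999511719, 92.9261245727539), 0.3769637644290924)
[121 124 125] [112 112 116] [102 102 107] [ 36  62 115] [121 116  16]
cold ((436.0838623046875, 281.3696594238281), (134.8035125732422, 159.21205139160156), 3.434826612472534)
discard ((443.0470275878906, -269.0477600097656), (161.70892333984375, 134.8723602294922), 87.80455017089844)
inc ((635.7164306640625, 7.039642333984375), (155.45144653320312, 135.3773956298828), 84.40481567382812)
```

```bash
python3 - <<'E'
from h import *
np.set_printoptions(precision=4,suppress=True)
t=cv2.imread("pics/top0.png")[:,:,::-1];s=cv2.imread("pics/side0.png")[:,:,::-1]
for n,f,b in(("top",t,(420,172,458,210)),("side",s,(320,100,360,140))):
  m=mask(f,"straw",b); V=f.max(2); print(np.percentile(V[m>0],[5,25,50,75,95]))
  for th in(70,85,100,130,150):
    k=m*(V>th).astype(np.uint8)
    try:
      h=hull(k,10);P=np.array([at(n,u,v,.048)[:2] for u,v in h],np.float32);print(n,th,cv2.minEnclosingCircle(P),cv2.boundingRect(h))
    except Exception as e: pass
# ring side check at .032
g=s.max(2);print(proj("side",[.6584,-.2437,.032]),proj("top",[.6584,-.2437,.032]), proj("side",[.4361,.2814,.004]),proj("side",[.443,-.269,.004]),proj("side",[.6357,.007,.004]))
# crescents top view
m=mask(t,"red",(230,160,285,220));h=hull(m,5);P=np.array([at("top",u,v,.032)[:2] for u,v in h]);print("red",cv2.boundingRect(h),P.min(0),P.max(0))
m=mask(t,"teal",(230,160,285,220));h=hull(m,5);P=np.array([at("top",u,v,.016)[:2] for u,v in h]);print("teal",cv2.boundingRect(h),P.min(0),P.max(0))
st=robot.get_state();print(st["tool_rot"],st["force"])
E
```

```text
[ 87. 112. 123. 123. 124.]
top 70 ((0.6547364592552185, -0.2382444441318512), 0.02736562304198742) (429, 181, 21, 21)
top 85 ((0.6547364592552185, -0.2382444441318512), 0.02736562304198742) (429, 181, 21, 21)
top 100 ((0.6554989218711853, -0.2387450635433197), 0.02724600024521351) (429, 181, 21, 21)
[ 61.  71. 106. 125. 127.]
side 70 ((0.6563235521316528, -0.232011616230011), 0.035217974334955215) (330, 108, 20, 15)
side 85 ((0.6551719903945923, -0.2403353601694107), 0.028107842430472374) (330, 108, 20, 12)
side 100 ((0.6561397314071655, -0.2404709756374359), 0.027471626177430153) (330, 108, 20, 11)
[[338.4294 117.5789]] [[439.314 190.696]] [[356.3228 303.7017]] [[416.6678 139.0977]] [[311.3484 182.9498]]
red (249, 186, 18, 14) [0.6286 0.2134] [0.6639 0.258 ]
teal (250, 192, 20, 13) [0.6175 0.2073] [0.6505 0.258 ]
[[ 0.9566  0.2916 -0.0004]
 [ 0.2916 -0.9566  0.0011]
 [-0.     -0.0011 -1.    ]] [-0.2627  0.5977 -0.273 ]
```

```bash
cat >> h.py <<'E'
PL={"cold":(.4361,.2814,.004),"discard":(.443,-.269,.004),"inc":(.6357,.007,.004),"disc":(.6584,-.2437,.032)}
def down(a):
    y=np.array([np.cos(a),np.sin(a),0]);z=np.array([0,0,-1.]);return np.column_stack([np.cross(y,z),y,z])
def best(p,a):
    q0=np.array(robot.get_state()["qpos"]);o=[]
    for b in(a,a+np.pi):
        q=robot.ik(p,down(b))
        if q is not None:o.append((np.abs(np.array(q)-q0).max(),b))
    return min(o)[1]
DZ=.0215
def st(msg):
    s=robot.get_state();print(msg,"t",round(s["time"],2),"p",np.round(s["ee_pos"],4),"F",np.round(s["force"],2),"open",round(s["opening"],4))
def pick(x,y,zu,a,hi=.14):
    a=best((x,y,hi),a); robot.gripper_to(.085)
    robot.move_ptp((x,y,hi),down(a)); robot.move_linear((x,y,zu+DZ+.02),velocity=.2)
    print("hit",robot.move_linear((x,y,zu+DZ),velocity=.05,threshold=6)); st("at")
    robot.gripper_to(.05); st("closed")
    robot.move_linear((x,y,zu+DZ+.012),velocity=.05);robot.move_linear((x,y,hi),velocity=.2);st("up")
def place(k,a,hi=.14,off=(0,0)):
    x,y,z=PL[k];x+=off[0];y+=off[1];a=best((x,y,hi),a)
    robot.move_ptp((x,y,hi),down(a));robot.move_linear((x,y,z+DZ+.015),velocity=.2)
    print("hit",robot.move_linear((x,y,z+DZ-.001),velocity=.02,threshold=2));st("down")
    robot.gripper_to(.075);robot.pause(.2);robot.move_linear((x,y,hi),velocity=.2);st("left")
E
python3 - <<'E'
from h import *
np.set_printoptions(precision=3,suppress=True)
for n,p in list(PL.items())+[("st",(.6645,.2437,.032))]:
    for a in np.arange(-np.pi,np.pi,np.pi/8):
        q=[robot.ik((p[0],p[1],z),down(a)) for z in(.14,p[2]+DZ)]
        if all(v is not None for v in q): print(n,round(a,2),np.array(q[0])[[0,4,6]],end=" ")
    print()
E
```

```text
cold -3.14 [0.211 0.596 1.998] cold -2.75 [0.211 0.596 2.391] cold -2.36 [-1.348 -0.467 -2.56 ] cold -1.96 [-1.073 -0.245 -2.372] cold -1.57 [ 0.207  0.59  -2.71 ] cold -1.18 [ 0.209  0.593 -2.319] cold -0.79 [-0.077  0.322 -1.7  ] cold -0.39 [-0.028  0.359 -1.338] cold 0.0 [ 0.037  0.413 -0.991] cold 0.39 [ 0.061  0.434 -0.616] cold 0.79 [ 0.087  0.458 -0.244] cold 1.18 [0.116 0.487 0.125] cold 1.57 [0.131 0.502 0.505] cold 1.96 [0.211 0.596 0.82 ] cold 2.36 [0.211 0.596 1.213] cold 2.75 [0.211 0.596 1.605] 
discard -3.14 [ 0.401 -0.044 -2.616] discard -2.75 [ 0.46  -0.013 -2.251] discard -2.36 [ 0.514  0.014 -1.883] discard -1.96 [ 0.575  0.045 -1.518] discard -1.57 [ 0.627  0.073 -1.15 ] discard -1.18 [ 0.68   0.101 -0.782] discard -0.79 [ 0.74   0.134 -0.418] discard -0.39 [ 0.799  0.167 -0.054] discard 0.0 [0.859 0.202 0.308] discard 0.39 [0.896 0.224 0.681] discard 0.79 [0.928 0.245 1.057] discard 1.18 [0.977 0.276 1.422] discard 1.57 [1.033 0.315 1.781] discard 1.96 [1.331 0.595 1.939] discard 2.36 [1.331 0.595 2.332] discard 2.75 [-0.346 -0.612 -2.489] 
inc -3.14 [-0.762 -0.7
[... 776 characters left out ...]
09 ] disc 0.39 [0.656 0.373 0.445] disc 0.79 [0.692 0.417 0.809] disc 1.18 [0.709 0.439 1.187] disc 1.57 [0.733 0.469 1.56 ] disc 1.96 [0.945 0.813 1.748] disc 2.36 [0.945 0.813 2.141] disc 2.75 [0.945 0.813 2.534] 
st -3.14 [0.232 0.818 2.224] st -2.75 [-1.012 -0.832 -2.578] st -2.36 [-0.935 -0.673 -2.284] st -1.96 [-0.01   0.431 -2.652] st -1.57 [ 0.03   0.482 -2.292] st -1.18 [ 0.098  0.579 -1.959] st -0.79 [ 0.172  0.7   -1.638] st -0.39 [ 0.187  0.727 -1.261] st 0.0 [ 0.189  0.73  -0.87 ] st 0.39 [ 0.191  0.735 -0.48 ] st 0.79 [ 0.203  0.757 -0.1  ] st 1.18 [0.215 0.782 0.28 ] st 1.57 [0.228 0.808 0.658] st 1.96 [0.232 0.818 1.046] st 2.36 [0.232 0.818 1.438] st 2.75 [0.232 0.818 1.831]
```

```bash
python3 - <<'E'
from h import *
pick(.6555,-.2393,.032,-1.2)
f=robot.grab_frame("side");cv2.imwrite("pics/s1.png",crop(f,370,110,90,60,4))
E
```

```text
hit False
at t 3.67 p [ 0.6555 -0.2392  0.0534] F [-0.42  0.77  0.37] open 0.0848
closed t 4.22 p [ 0.6556 -0.2394  0.0536] F [-0.43 -0.07  1.04] open 0.0573
up t 5.13 p [ 0.6554 -0.2393  0.1401] F [-0.27 -0.43 -0.18] open 0.0571
```

View pics/s1.png

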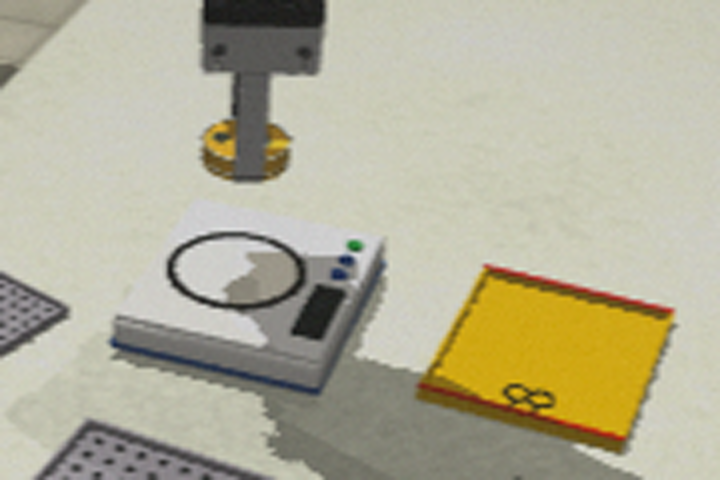

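The plate is held level between the jaws over the counter, at crop position (247,150). I'll place it on the discard tray and then look again.

```bash
python3 - <<'E'
s=open('h.py').read()
s=s.replace('''    print("hit",robot.move_linear((x,y,z+DZ-.001),velocity=.02,threshold=2));st("down")
''','''    for i in range(4):
        h=robot.move_linear((x,y,z+DZ-.001),velocity=.02,threshold=2.5);st("down %s"%h)
        if not h or robot.get_state()["ee_pos"][2]<z+DZ+.0015:break
''')
open('h.py','w').write(s)
E
python3 - <<'E'
from h import *
place("discard",-1.2)
robot.move_ptp((.5,-.05,.2),down(best((.5,-.05,.2),-1.2)))
for n in("top","side"):
    f=robot.grab_frame(n);cv2.imwrite(f"pics/{n}2.png",f[:,:,::-1])
    if n=="top":a=cv2.resize(crop(f,450,275,45,45,1),(384,384),interpolation=cv2.INTER_CUBIC)
    else:b=cv2.resize(crop(f,417,140,45,45,1),(384,384),interpolation=cv2.INTER_CUBIC)
cv2.imwrite("pics/z3.png",np.hstack([a,b]))
E
```

```text
down True t 7.41 p [ 0.4428 -0.2688  0.0254] F [ 0.24 -0.09  6.04] open 0.0573
left t 8.83 p [ 0.4425 -0.2688  0.1392] F [-0.25 -0.76 -0.26] open 0.0749
```

View pics/z3.png

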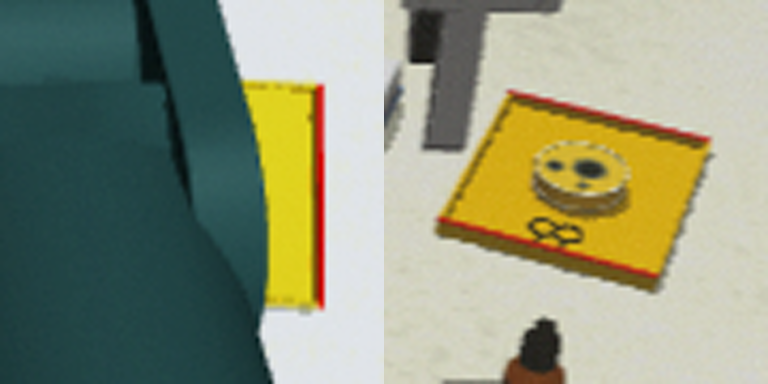

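View pics/top2.png

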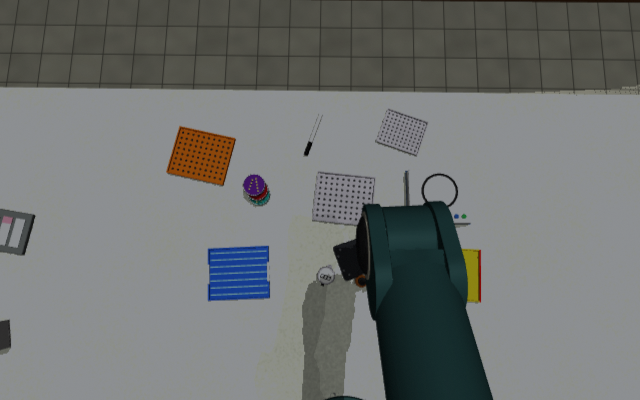

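The straw plate is central and flat on the yellow tray, at about (414,137) in the side view. Next is purple to the cold tray.

```bash
python3 - <<'E'
from h import *
np.set_printoptions(precision=4,suppress=True)
pick(.6645,.2437,.032,1.93)
place("cold",1.93)
robot.move_ptp((.42,.0,.2),down(best((.42,.0,.2),1.93)))
T={}
for n in("top","side"):
    f=robot.grab_frame(n);cv2.imwrite(f"pics/{n}3.png",f[:,:,::-1]);T[n]=f
r=lambda im:cv2.resize(im,(384,384),interpolation=cv2.INTER_CUBIC)
cv2.imwrite("pics/z4.png",np.hstack([r(crop(T["top"],257,190,24,24,1)),r(crop(T["side"],258,244,30,30,1))]))
cv2.imwrite("pics/z5.png",np.hstack([r(crop(T["top"],240,274,40,40,1)),r(crop(T["side"],356,304,56,56,1))]))
E
```

```text
hit False
at t 12.59 p [0.6644 0.2437 0.0534] F [-0.64  0.18  0.57] open 0.0852
closed t 13.14 p [0.6646 0.2437 0.0536] F [-0.29  0.13  2.77] open 0.0569
up t 14.06 p [0.6645 0.2436 0.1402] F [-0.27  0.36 -0.28] open 0.0573
down True t 16.34 p [0.436  0.2813 0.0255] F [-0.85  0.64  7.62] open 0.0573
left t 17.77 p [0.4358 0.2809 0.1391] F [ 0.83 -0.82  0.06] open 0.0753
```

View pics/z4.png

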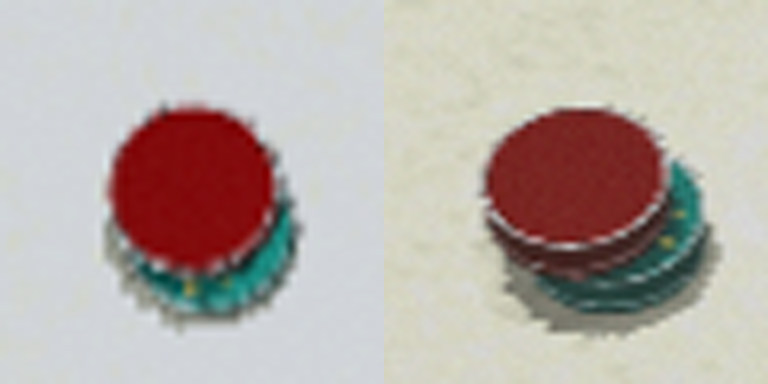

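View pics/z5.png

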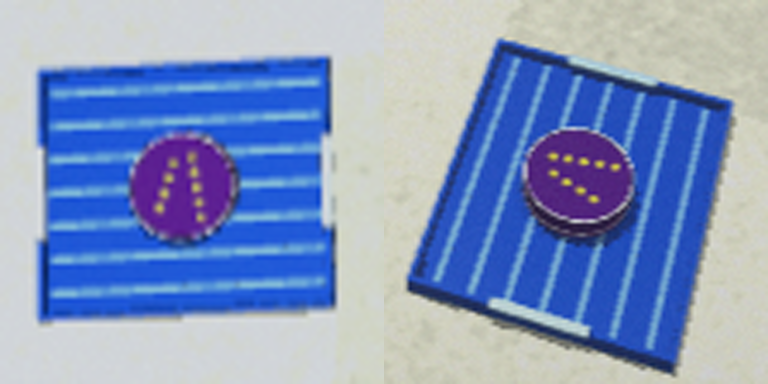

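Purple is centred and flat on the blue tray. Red is now the top of the remaining stack, at about (281..., 213) px in the top view, with teal showing at its lower right. I'll measure red and pick it.

```bash
python3 - <<'E'
from h import *
np.set_printoptions(precision=4,suppress=True)
t=cv2.imread("pics/top3.png")[:,:,::-1];s=cv2.imread("pics/side3.png")[:,:,::-1]
print(*disc("top",t,"red",(230,160,285,220),.032))
m=mask(s,"red",(228,218,290,270));V=s.max(2)
print(np.percentile(V[m>0],[10,30,50,70,90]))
for th in(60,75,90):
    h=hull(m*(V>th).astype(np.uint8),10);P=np.array([at("side",u,v,.032)[:2] for u,v in h],np.float32);print(cv2.minEnclosingCircle(P))
h=hull(mask(t,"teal",(230,160,285,220)),5);P=np.array([at("top",u,v,.016)[:2] for u,v in h]);print("teal",P.min(0),P.max(0))
print(disc("top",t,"purple",(215,250,265,300),.020)[:2])
E
```

```text
[0.6548 0.2391] 0.026855437085032463 [0.6551 0.2389] [25.969  26.8063]
[74. 76. 76. 77. 78.]
((0.6562163233757019, 0.23828397691249847), 0.02682897076010704)
((0.6562163233757019, 0.23828397691249847), 0.02682897076010704)Traceback (most recent call last):
  File "<stdin>", line 8, in <module>
  File "h.py", line 26, in hull
    return cv2.convexHull(np.vstack(c))[:,0]
                          ~~~~~~~~~^^^
    return _nx.concatenate(arrs, 0, dtype=dtype, casting=casting)
           ~~~~~~~~~~~~~~~^^^^^^^^^^^^^^^^^^^^^^^^^^^^^^^^^^^^^^^
ValueError: need at least one array to concatenate
```

```bash
python3 - <<'E'
from h import *
np.set_printoptions(precision=4,suppress=True)
pick(.6555,.2387,.016,2.0)
place("inc",2.0)
robot.move_ptp((.42,.0,.2),down(best((.42,.0,.2),1.93)))
T={}
for n in("top","side"):
    f=robot.grab_frame(n);cv2.imwrite(f"pics/{n}4.png",f[:,:,::-1]);T[n]=f
r=lambda im:cv2.resize(im,(384,384),interpolation=cv2.INTER_CUBIC)
cv2.imwrite("pics/z6.png",np.hstack([r(crop(T["top"],257,190,24,24,1)),r(crop(T["top"],344,199,40,40,1))]))
t,s=T["top"],T["side"]
print(*disc("top",t,"teal",(230,160,285,220),.016))
m=mask(s,"teal",(228,218,290,280));V=s.max(2)
print(np.percentile(V[m>0],[10,30,50,70,90]))
for th in(30,60,75):
    try:h=hull(m*(V>th).astype(np.uint8),10)
    except ValueError:continue
    P=np.array([at("side",u,v,.016)[:2] for u,v in h],np.float32);print(th,cv2.minEnclosingCircle(P))
print("red",disc("top",t,"red",(310,170,380,230),.020)[:2],"purple",disc("top",t,"purple",(215,250,265,300),.020)[:2])
E
```

```text
hit False
at t 21.77 p [0.6554 0.2388 0.0374] F [ 0.59 -1.34  0.61] open 0.085
closed t 22.32 p [0.6556 0.2387 0.0376] F [-0.54 -0.67  0.7 ] open 0.0576
up t 23.31 p [0.6553 0.2384 0.1395] F [-0.34 -0.19 -0.91] open 0.0575
down True t 25.59 p [0.6355 0.0069 0.0256] F [-0.82 -1.24  6.65] open 0.0573
left t 27.02 p [0.6352 0.0067 0.1389] F [ 0.39 -0.05 -1.48] open 0.0752
[0.6452 0.2347] 0.028029251843690872 [0.6449 0.2352] [26.8818 27.6204]
[45.3 76.  77.  77.  80.7]
30 ((0.6439404487609863, 0.24089379608631134), 0.03262481838464737)
60 ((0.646075427532196, 0.23541687428951263), 0.027143685147166252)
75 ((0.646075427532196, 0.23541687428951263), 0.027143685147166252)
red (array([0.6354, 0.0073]), 0.026974743232131004) purple (array([0.4365, 0.2807]), 0.028486153110861778)
```

View pics/z6.png

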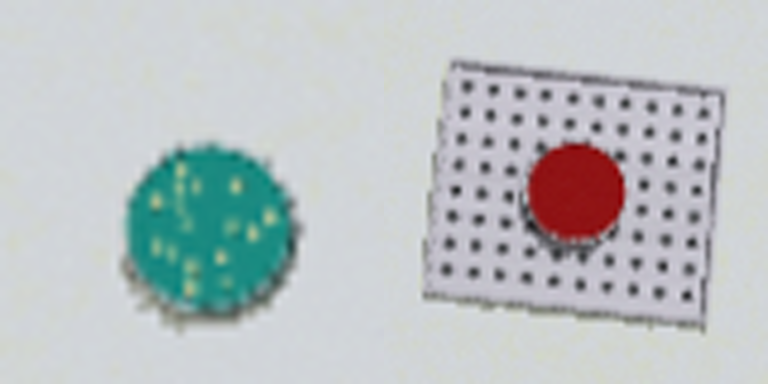

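View pics/side4.png

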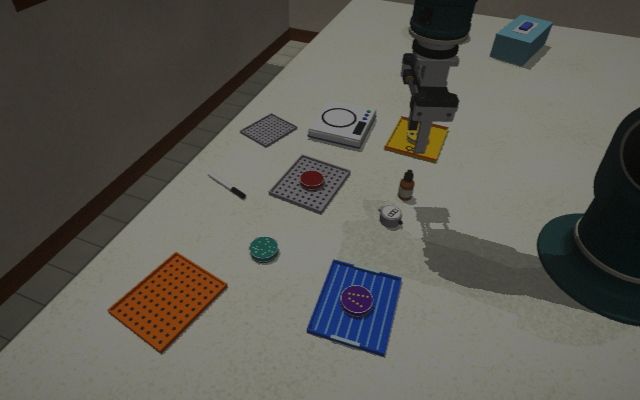

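Red is centred on the steel tray, and teal stands alone at about (264,249) in the side view. I'll re-check the ring in both views while it's empty, then move teal.

```bash
python3 - <<'E'
from h import *
np.set_printoptions(precision=4,suppress=True)
C=[]
for n,b in(("top",(418,168,462,211)),("side",(318,104,360,131))):
    f=cv2.imread(f"pics/{n}4.png");g=f.max(2);m=np.zeros(g.shape,np.uint8);u0,v0,u1,v1=b;m[v0:v1,u0:u1]=(g[v0:v1,u0:u1]<65)
    l=cv2.connectedComponentsWithStats(m);i=1+np.argmax(l[2][1:,2]);m=(l[1]==i).astype(np.uint8)
    P=np.array([at(n,u,v,.032)[:2] for u,v in hull(m,5)],np.float32);c=cv2.minEnclosingCircle(P);print(n,c);C.append(c)
if all(abs(c[1]-.0455)<.003 for c in C) and np.hypot(*np.subtract(C[0][0],C[1][0]))<.004:
    x,y=np.mean([c[0] for c in C],0);PL["disc"]=(x,y,.032);print("use",x,y)
pick(.6455,.2350,0,2.0)
place("disc",2.0)
# away to start-side
robot.goto_joints([1.234,0.417,-0.01,1.614,0.005,1.111,-0.053])
st("end")
T={}
for n in("top","side"):
    f=robot.grab_frame(n);cv2.imwrite(f"pics/{n}5.png",f[:,:,::-1]);T[n]=f
t=T["top"]
for c,b,z in(("teal",(420,170,460,210),.048),("red",(310,170,380,230),.020),("purple",(215,250,265,300),.020)):print(c,disc("top",t,c,b,z)[:2])
r=lambda im:cv2.resize(im,(384,384),interpolation=cv2.INTER_CUBIC)
cv2.imwrite("pics/z7.png",np.hstack([r(crop(T["top"],438,198,40,40,1)),r(crop(T["side"],342,126,40,40,1))]))
E
```

```text
top ((0.6580072641372681, -0.2439444661140442), 0.04789494350552559)
side ((0.6589927673339844, -0.24600949883460999), 0.0482943169772625)
use 0.6585000157356262 -0.2449769824743271
hit False
at t 30.86 p [0.6454 0.2351 0.0214] F [0.97 0.49 0.16] open 0.0848
closed t 31.41 p [0.6455 0.235  0.0216] F [-1.05 -0.62  1.93] open 0.0573
up t 32.48 p [0.6451 0.2345 0.1388] F [ 0.3   0.54 -1.57] open 0.057
down True t 35.45 p [ 0.6584 -0.245   0.0536] F [-1.04 -0.22  7.21] open 0.0577
left t 36.73 p [ 0.6584 -0.2451  0.1401] F [-0.21 -0.25  0.02] open 0.075
end t 38.88 p [ 0.1826 -0.5973  0.2241] F [0.33 0.88 1.  ] open 0.075
teal (array([ 0.6564, -0.2432]), 0.029005330055952072)
red (array([0.6354, 0.0073]), 0.026974743232131004)
purple (array([0.436, 0.281]), 0.02860822156071663)
```

View pics/z7.png

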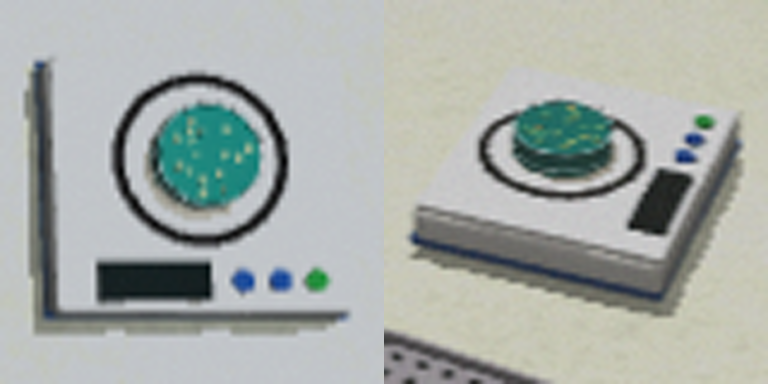

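View pics/top5.png

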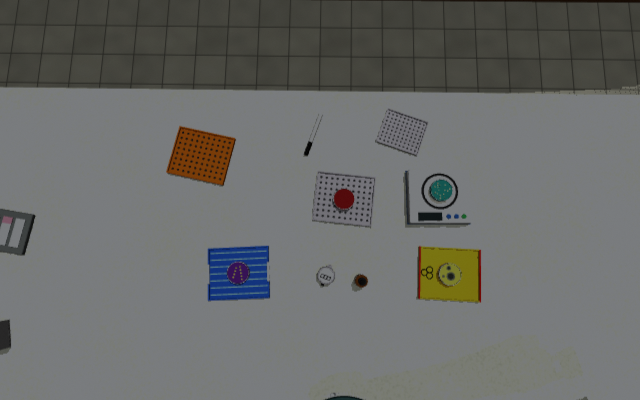

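View pics/side5.png

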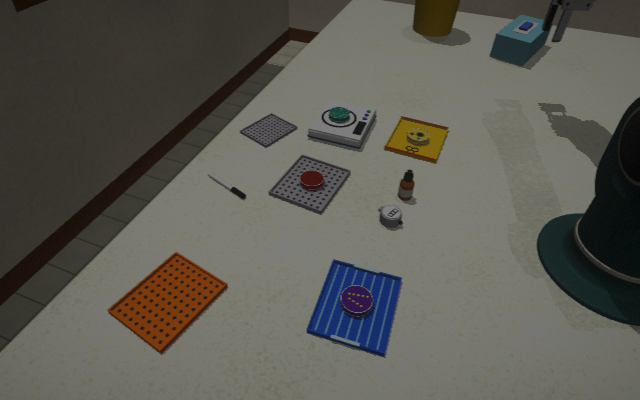

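All four plates lie flat and central: teal at (440,190), red at (344,199), purple at (238,273) and straw at (449,274). The bystanders are still at (361,281) and (326,276), so I'm handing in.

```bash
python3 -c "
from rig import robot
robot.sign_off()"
```

```text
the job is handed in; nothing more can be done
```

The plate reading is finished and handed in at about 39 s of the 93 s allowed; no verdict is reported. In order, I moved:
1. the straw plate from the counter to the yellow discard tray,
2. purple from the top of the stack to the blue cold tray,
3. red to the larger steel incubator tray,
4. blue-green to the counter's lit disc, inside the ring.

**Plates:** the final pictures show all four flat and lid up. By measurement, purple and red lie within about 1 mm of their tray centres and blue-green within about 2–3 mm of the ring centre. I judged the straw plate's centring only by eye.

**Bystanders:** the dropper bottle and tally counter look unmoved in both views.

**Disagreements:** the two cameras differed by 1–2 mm on the plates and about 2 mm on the ring centre. I averaged the ring readings, and both are well inside the 13 mm margin to the ring. The setting-down touches read 6–8 N, above the 2.5 N stop value but far below the limits. No check failed.

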